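# Put the onions and garlic away in the vented vegetable box

## Robot

A 6-joint arm with a two-finger parallel gripper is mounted at the origin on a cart in front of the work surface, level with it; the furniture and walls round the work are solid. World frame = base frame: x ahead of the robot, y to its left, z up, the work surface at z = 0. Lengths are in m, angles in rad, forces in N, time in s.
With the tool pointing down it reaches from about 0.275 to 0.825 m from the base axis. Payload 4.9 kg.
Tool frame: the origin (TCP) lies midway between the tips of the shut fingers; the grasp point (between the pads) lies 19 mm behind it (grip_point_offset is the distance from the TCP to the grasp point, in m); z points along the fingers, x is the direction in which the jaws open and shut, and the axes are right-handed (so a half turn about z gives the same grasp; the last joint's range is limited). The gripper opens to 85 mm and grips with 20 to 120 N. Pads are 22 mm wide; open, the fingers measure 114 mm over their backs; the gripper's body (76 mm by 85 mm) begins 54 mm behind the grasp point. The pads swing forward as they close: fully open they stand 13 mm farther back than shut.
Start: joints at [-1.307, 0.326, -0.193, 1.052, 0, 1.437], TCP at [0.213, -0.507, 0.231] pointing down, gripper open.
Joint ranges: [-2.65, 2.65], [-0.97, 1.79], [-1.3, 1.35], [-1.93, 2.1], [-1.47, 1.37], [-3.14, 3.14]. Speed limits (rad/s): [2.57, 2.57, 3.14, 3.14, 3.14, 3.14].

## Interface

Orientations are given as a rotation vector (axis times angle).
In Python, from cell import * gives the robot as it stands. Calls block until the motion is done:
- movep(position, orientation): joint-space move of the TCP to a pose.
- move_l(position, velocity=0.15, rot=None, until_force=None): straight line of the TCP; rot=None keeps the orientation; velocity is the mean speed in m/s. With until_force (N) it stops when the force on the tool has changed by that much, and returns True; else False.
- set_joints(angles): joint-space move.
- let_go() and grab(newtons=None): open the fingers fully, or close them until they stop; newtons is the grip in N (None keeps the last).
- sleep(seconds).
- ik(position, orientation): joint angles nearest the present ones, or None.
- get_state(): the state.
- grab_frame(name): name is "scene" or "top"; returns a dict with "img" (400x640x3 uint8, red, green, blue), "fx", "fy", "cx", "cy" (pixels), "k1" (the pictures are not rectified: a ray, as slopes to the right and down, at radius r is drawn at 1 + k1 r^2 times it, then the intrinsics apply), "cam_to_world" (4x4, takes a point from camera to world coordinates). Camera axes: x right, y down, z forward; pixel columns grow to the right and rows downward; lengths in m; the calibration is good to about 2 mm. A picture is of the moment at which its call begins. There is no depth.
A pose or a line that the arm cannot do raises MotionError and nothing moves.
- sign_off(): hands the job in, once; it reports no verdict.
Trained networks look in the newest picture that a camera, given by its name, has taken for a name from the list of things; names that differ only in an ending like _2 or _b are one class to them, and where a whole thing is asked for, a point or a joint stands for the part that bears it (a point fixed in the world has none). Each returns a list of dicts, best first, with "score" (0 to 1); they miss things now and then, are a little off and sometimes report something else, mostly with a low value. They report only what shows in the picture. A call takes as long as a camera call. They do not tell look-alikes from the thing itself.
- spot_in(camera, name): "centre" ([column, row] in pixels, amid what is visible of it).
- silhouettes(camera, name): "mask" (400x640 bool, what is visible of it) and "centre" ([column, row] in pixels, amid what is visible of it).
- tip_of(camera, name): "centre" ([column, row] in pixels: a listed point, or the origin of a listed thing).
The state is a dict: "clock": time; "q": joint angles; "joint_velocities": joint speeds; "tau": joint torques, N m; "position": TCP position; "eef_rot": TCP orientation; "contact_force": force on the tool from outside, world axes, zero at the start; "wrist_torque": the same for the moment, N m; "finger_gap": opening from 0.0 (shut) to 1.0 (fully open).
Only numpy, scipy, OpenCV 4.12 (cv2) and the standard library are available. Lean on these libraries where they do the work, as an engineer would, in place of code of your own. Each camera call takes 0.05 s, during which the arm holds its last target.

## Task

Put every onion and garlic bulb from the open part of the worktop (not the garlic right at the back in the row of jars) into the wooden vegetable box, pushing its sliding hatch open first. Then push the hatch fully closed against the frame and slide the vent tab on the box's fixed deck to the long middle mark. Leave the tomato, the salt shaker and the small tin where they are.

Things in the scene. Friction and masses are not known exactly. Their poses are not given: they have to be found in the camera images.
- veg_box: Heavy wooden box, fixed to the worktop, 280 mm in x, 460 mm in y (from y = -220 to +240), 104 mm high. Origin on the worktop under the edge between the loading mouth (-y half) and the fixed deck (+y half, its top 104 mm up); x, y along its sides, z up. Walls 20 mm thick at the x sides, 15 mm at the ends, floor 8 mm thick; the inside is one space, x -120..120, y -205..225, z 8..90 mm; the veg may lie anywhere in it, under the deck too.
- mouth (a point): Centre of the loading mouth at the height of the rim (104 mm). The mouth is 240 mm (box x) by 205 mm (box y) when the hatch is fully open.
- hatch (a joint): Sliding hatch, a 7 mm board 246 by 230 mm that runs in grooves 90 to 97 mm above the worktop and under the fixed deck. Metres: 0 = fully closed against the end frame at the -y end, 0.205 = fully open (slid along box +y). About 2 N of friction; stays where it is left. Starts mostly closed.
- hatch_grip (a point): Point in the hatch's upright wooden grip bar, 134 mm above the worktop. The bar is 100 mm long in box x, 14 mm thick in box y, and stands from 97 to 147 mm above the worktop. It moves with the hatch along box y.
- vent (a joint): Vent shutter on the fixed deck. Metres: it slides along box +y from 0 to 0.100; the long middle mark is at 0.050. About 1.5 N of friction; stays where it is left. Starts near 0.
- vent_grip (a point): Centre of the vent's upright grey tab, 131 mm above the worktop; the tab is 36 mm in box x, 14 mm in box y, and stands from 107 to 150 mm above the worktop. Moves with the vent.
- middle_mark (a point): Where the centre of the vent tab (vent_grip) must come: in line with the long middle mark, fixed to the box.
- onion_a_mid (a point): a brown onion, 67x67x78 mm, standing on its root end at the start; it may roll over. This point is its centre (half-way up, 39 mm above its underside); its z axis runs from root to tip. Absent in some runs. Belongs in the box.
- onion_b_mid (a point): a red onion, 64x67x71 mm, standing on its root end at the start; it may roll over. This point is its centre (half-way up, 35.5 mm above its underside); its z axis runs from root to tip. Absent in some runs. Belongs in the box.
- garlic_a_mid (a point): a white garlic bulb, 61x60x59 mm, standing on its root end at the start; it may roll over. This point is its centre (half-way up, 29.5 mm above its underside); its z axis runs from root to tip. Absent in some runs. Belongs in the box.
- garlic_b_mid (a point): a white garlic bulb, 61x60x59 mm, standing on its root end at the start; it may roll over. This point is its centre (half-way up, 29.5 mm above its underside); its z axis runs from root to tip. Absent in some runs. Belongs in the box.
- tomato_mid (a point): a tomato, 74x72x69 mm, among the vegetables; this point is its centre. To be left alone.
- salt: a salt shaker, 44x44x90 mm, grey top; origin under its centre. To be left alone.
- tin: a small food tin, 57x57x72 mm; origin under its centre. To be left alone.
There are look-alikes about, which are no part of the job. What is shaped like the part that bears garlic_b_mid but purple is not meant.

How it is judged:
By the outcome, as a careful person would: the job done as asked, in the order asked, and still so for the second after the job is handed in, with the robot touching nothing.
Of onion_a, onion_b, garlic_a, garlic_b only 3 to 4 are there at a start; the rules pass over those that are not, and their reading is None.
At some moment in a run one of onion_a, onion_b, garlic_a, garlic_b may be knocked a few centimetres aside while the robot is not near it.
Once in a run the grip may slacken for a moment while it holds something.
It also fails if it takes over 208 s, if anything falls off the work surface, if the arm or the gripper's body presses on something with over 40 N, if the wrist force passes 120 N, or if a joint passes its speed limit or range.

## Working session

There is one attempt and no reset: what is moved stays moved. The work goes in short steps, each a Python script; the robot and the scene stay as the last script left them, time stands still between calls to the robot, and variables do not carry over. Pictures are saved under pics/ and viewed, and the job is handed in when it is done.

```bash
ls; mkdir -p pics; python3 - <<'E'
from cell import *
import cv2
for n in ("scene","top"):
    f=grab_frame(n); cv2.imwrite(f"pics/{n}0.png",f["img"][:,:,::-1])
    print(n,f["fx"],f["fy"],f["cx"],f["cy"],f["k1"]); print(f["cam_to_world"])
s=get_state(); print(s["clock"],s["position"],s["eef_rot"],s["finger_gap"])
E
```

```text
pics
scene 497.47545877033764 497.47545877033764 321.29260601789866 196.44285797512768 0.03893141305450541
[[ 0.7888051  -0.28097805  0.54666064 -0.25623009]
 [-0.61457427 -0.34721362  0.70833691 -1.13906043]
 [-0.00921911 -0.89470332 -0.44656575  0.78058394]
 [ 0.          0.          0.          1.        ]]
top 493.565899305534 493.565899305534 311.6333914338445 199.0617262708818 -0.0995944618710686
[[-0.01763568 -0.99654721  0.08113352  0.42215916]
 [-0.99977604  0.01852577  0.010231   -0.06717562]
 [-0.01169874 -0.08093492 -0.99665073  1.69750157]
 [ 0.          0.          0.          1.        ]]
0.1 [ 0.21294846 -0.50655268  0.230594  ] [-2.61574955e+00  1.73813981e+00  1.79493236e-03] 0.9999852561065111
```

View pics/scene0.png

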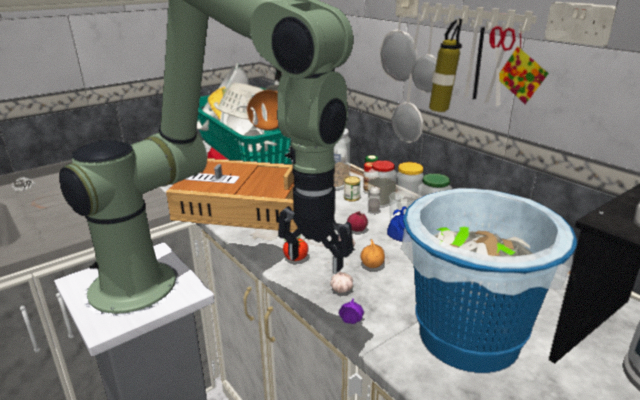

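View pics/top0.png

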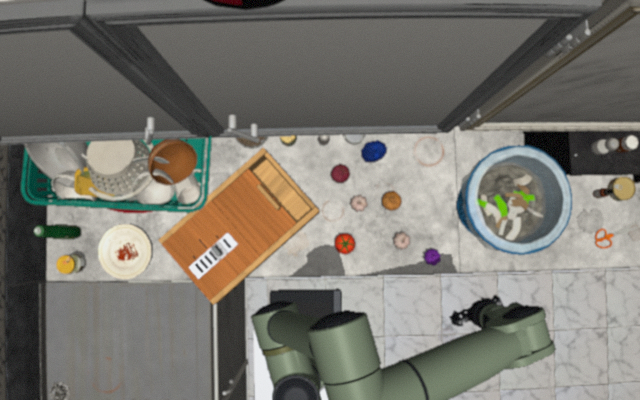

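```bash
cat > h.py <<'E'
from cell import *
import numpy as np, cv2
from scipy.spatial.transform import Rotation as R
def ray(f,px):
    K=np.array([[f["fx"],0,f["cx"]],[0,f["fy"],f["cy"]],[0,0,1]])
    d=np.array([f["k1"],0,0,0,0.])
    u=cv2.undistortPoints(np.array(px,float).reshape(-1,1,2),K,d).reshape(2)
    M=np.array(f["cam_to_world"]); return M[:3,3],M[:3,:3]@np.array([u[0],u[1],1])
def atz(f,px,z):
    o,d=ray(f,px); return o+d*(z-o[2])/d[2]
def proj(f,P):
    K=np.array([[f["fx"],0,f["cx"]],[0,f["fy"],f["cy"]],[0,0,1]])
    W=np.linalg.inv(np.array(f["cam_to_world"]))
    return cv2.projectPoints(np.array(P,float).reshape(-1,1,3),cv2.Rodrigues(W[:3,:3])[0],W[:3,3],K,np.array([f["k1"],0,0,0,0.]))[0].reshape(-1,2)
E
python3 - <<'E'
from h import *
f=grab_frame("top")
im=f["img"][:,:,::-1]
cv2.imwrite("pics/top_a.png",cv2.resize(im[125:310,150:320],None,fx=4.4,fy=3.2,interpolation=cv2.INTER_CUBIC)[:600])
cv2.imwrite("pics/top_b.png",cv2.resize(im[125:275,265:465],None,fx=4,fy=4,interpolation=cv2.INTER_CUBIC))
g=grab_frame("scene"); cv2.imwrite("pics/sc_b.png",cv2.resize(g["img"][130:340,160:460,::-1],None,fx=2.66,fy=2.66,interpolation=cv2.INTER_CUBIC))
Z=dict(onion_a_mid=.039,onion_b_mid=.0355,garlic_a_mid=.0295,tomato_mid=.035,salt=0,tin=0,hatch_grip=.134,vent_grip=.131,mouth=.104,middle_mark=.131,veg_box=0)
for c,ff in (("top",f),("scene",g)):
  for n in Z:
    for d in tip_of(c,n)[:5]:
      print(c,n,round(d["score"],2),np.round(d["centre"],1),np.round(atz(ff,d["centre"],Z[n]),3))
print(get_state()["clock"])
E
```

```text
top onion_a_mid 0.75 [391.2 200.3] [ 0.548 -0.318  0.039]
top onion_b_mid 0.74 [340.1 174. ] [ 0.641 -0.148  0.036]
top garlic_a_mid 0.77 [403.7 239. ] [ 0.417 -0.358  0.03 ]
top tomato_mid 0.67 [342.1 242.7] [ 0.409 -0.15   0.035]
top salt 0.55 [322.1 140.8] [ 0.764 -0.09   0.   ]
top hatch_grip 0.88 [266.2 199.3] [0.551 0.094 0.134]
top vent_grip 0.49 [216.8 251.4] [0.388 0.253 0.131]
top veg_box 0.96 [245.6 227.2] [0.467 0.18  0.   ]
top veg_box 0.45 [212.3 251.5] [0.385 0.296 0.   ]
scene onion_a_mid 0.92 [374.8 252.3] [ 0.556 -0.322  0.039]
scene onion_b_mid 0.81 [358.6 220.3] [ 0.644 -0.158  0.035]
scene garlic_a_mid 0.84 [344.2 281. ] [ 0.415 -0.36   0.029]
scene tomato_mid 0.54 [297.9 246.7] [ 0.413 -0.163  0.035]
scene salt 0.52 [373.7 208.8] [ 0.779 -0.084  0.   ]
scene salt 0.32 [215.8 173.1] [0.505 0.518 0.   ]
scene tin 0.84 [351.7 196.5] [0.782 0.032 0.   ]
scene hatch_grip 0.75 [357.8 221.7] [ 0.518 -0.292  0.134]
scene vent_grip 0.66 [217.8 171.8] [0.387 0.245 0.131]
scene mouth 0.96 [281.1 179.7] [0.545 0.114 0.104]
scene middle_mark 0.75 [208.3 170.7] [0.367 0.273 0.131]
scene veg_box 0.75 [252.  204.5] [0.478 0.199 0.   ]
1.3
```

View pics/top_a.png

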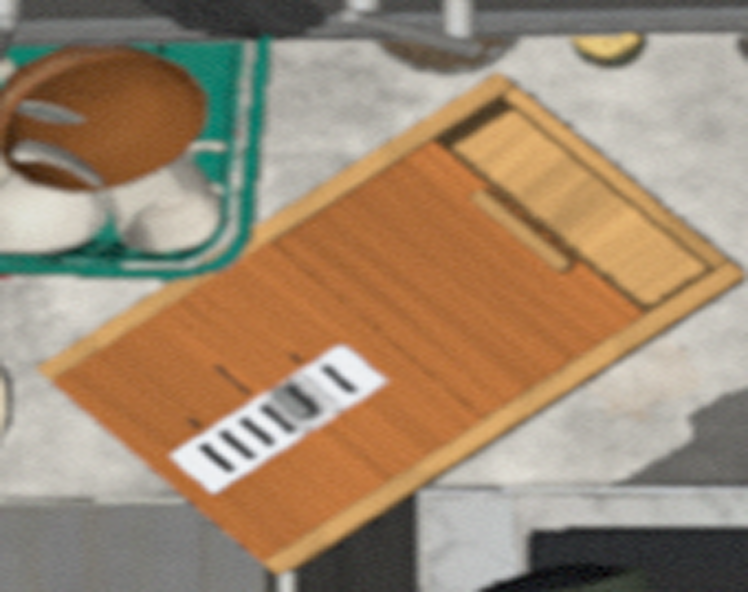

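View pics/top_b.png

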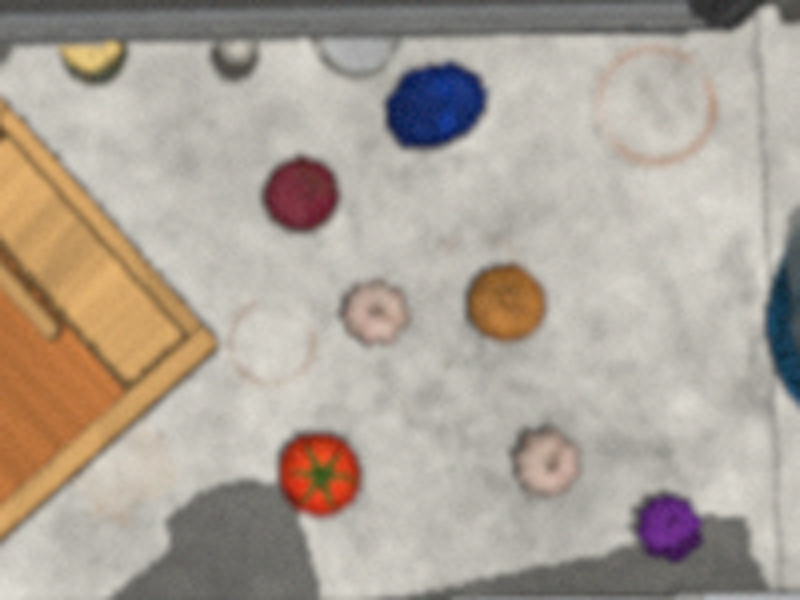

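View pics/sc_b.png

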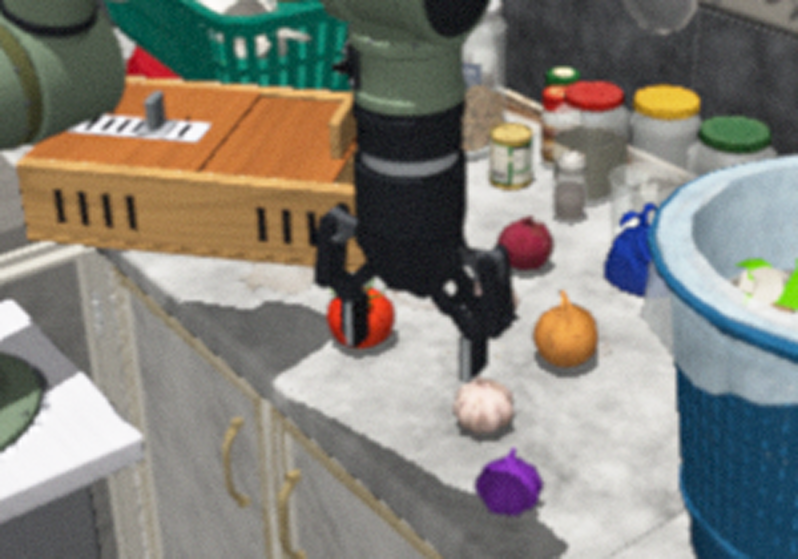

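```bash
python3 - <<'E'
from h import *
from scipy.optimize import least_squares
import json
f=grab_frame("top"); g=grab_frame("scene")
loc=np.array([[.14,-.22,.104],[-.14,-.22,.104],[-.14,.24,.104],[.14,.24,.104]])
px=np.array([[263.6,148.4],[318.6,209.4],[211.4,303.8],[159.1,240.6]])
# hull from silhouette
m=silhouettes("top","veg_box")[0]["mask"]
c=max(cv2.findContours(m.astype(np.uint8),0,1)[0],key=cv2.contourArea)
print("mask quad",cv2.boxPoints(cv2.minAreaRect(c)).round(1).tolist())
W=lambda p,L: np.c_[ (R.from_euler('z',p[2]).apply(L)+[p[0],p[1],0]) ]
r=least_squares(lambda p:(proj(f,W(p,loc))-px).ravel(),[.467,.18,.9])
p=r.x;print(p,np.degrees(p[2]),r.fun.round(1))
json.dump(p.tolist(),open("box.json","w"))
inv=lambda P: R.from_euler('z',-p[2]).apply(np.array(P)-[p[0],p[1],0])
def cr(x,y): return [150+x/4.4,125+y/3.2]
print("mark ends",[inv(atz(f,cr(*q),.105)).round(3).tolist() for q in((195,425),(218,367),(255,395),(295,358))])
for nm,q,z in(("bar",(475,192),.147),("bar",(572,268),.147),("bar mid",(523,230),.147),("hatch edge",(440,145),.097),("edge",(640,310),.097),("vent top",(305,402),.15),("deckline",(290,240),.104),("deckline",(482,412),.104)):
  print(nm,inv(atz(f,cr(*q),z)).round(3))
for c,ff in(("top",f),("scene",g)):
  for n,z in (("hatch_grip",.134),("vent_grip",.131),("middle_mark",.131),("mouth",.104)):
    for d in tip_of(c,n)[:2]: print(c,n,round(d["score"],2),inv(atz(ff,d["centre"],z)).round(3))
im=f["img"][:,:,::-1].copy()
def line(im,ff,L):
  q=proj(ff,W(p,np.array(L)));cv2.polylines(im,[np.round(q*1).astype(np.int32)],True,(255,0,0),1)
im2=g["img"][:,:,::-1].copy()
for I,ff in((im,f),(im2,g)):
  line(I,ff,loc); line(I,ff,[[-.12,-.205,.104],[.12,-.205,.104],[.12,0,.104],[-.12,0,.104]])
cv2.imwrite("pics/fit.png",np.vstack([cv2.resize(im[130:310,140:340],(600,300) and None,fx=1.65*2,fy=1.65,interpolation=2),cv2.resize(im2[140:250,150:350],None,fx=3.3,fy=2.6,interpolation=2)]))
E
```

```text
mask quad [[156.3000030517578, 240.89999389648438], [262.5, 146.6999969482422], [320.29998779296875, 211.89999389648438], [214.10000610351562, 306.1000061035156]]
[0.47763417 0.18201981 0.70625249] 40.46528704949957 [-0.6 -1.7  1.1  1.2  1.3  1.3 -1.9 -1. ]
mark ends [[0.014, 0.186, 0.105], [0.047, 0.134, 0.105], [0.008, 0.132, 0.105], [0.016, 0.085, 0.105]]
bar [ 0.049 -0.126  0.147]
bar [-0.054 -0.128  0.147]
bar mid [-0.003 -0.127  0.147]
hatch edge [ 0.111 -0.137  0.097]
edge [-0.115 -0.137  0.097]
vent top [-0.027  0.101  0.15 ]
deckline [0.11  0.01  0.104]
deckline [-0.116  0.017  0.104]
top hatch_grip 0.96 [ 0.003 -0.127  0.134]
top vent_grip 0.7 [-0.018  0.115  0.131]
top vent_grip 0.32 [-0.275 -0.202  0.131]
top middle_mark 0.73 [-0.025  0.139  0.131]
top mouth 0.97 [ 0.002 -0.114  0.104]
scene hatch_grip 0.79 [ 0.007 -0.121  0.134]
scene vent_grip 0.51 [-0.042  0.098  0.131]
scene middle_mark 0.82 [-0.042  0.13   0.131]
scene mouth 0.76 [ 0.021 -0.096  0.104]
scene mouth 0.56 [0.047 0.171 0.104]
```

View pics/fit.png

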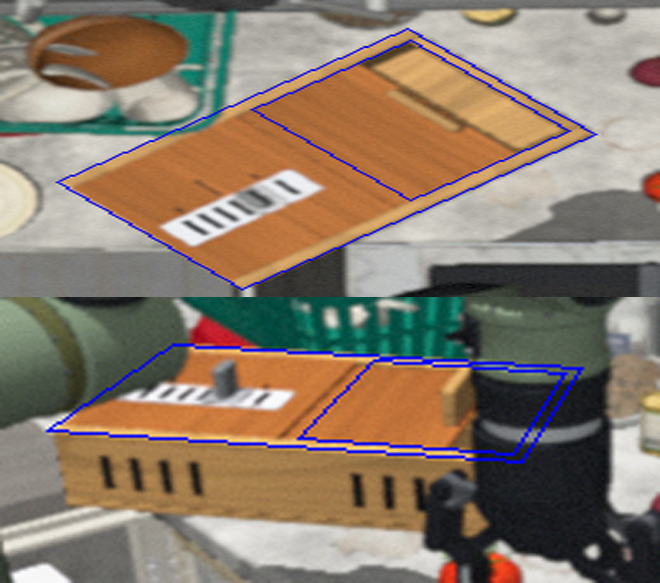

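```bash
cat > ortho.py <<'E'
from h import *
import json
def ortho(f,p,z,xr=(-.17,.17),yr=(-.26,.28),s=1400):
    # columns = box y, rows = box x (up=+x)
    ys=np.arange(yr[0],yr[1],1/s); xs=np.arange(xr[1],xr[0],-1/s)
    Y,X=np.meshgrid(ys,xs)
    P=R.from_euler('z',p[2]).apply(np.c_[X.ravel(),Y.ravel(),0*X.ravel()+z])+[p[0],p[1],0]
    q=proj(f,P).astype(np.float32).reshape(X.shape+(2,))
    im=cv2.remap(f["img"][:,:,::-1].copy(),q[...,0],q[...,1],cv2.INTER_CUBIC)
    for y in np.arange(-.25,.28,.05):
        c=int((y-yr[0])*s); cv2.line(im,(c,0),(c,8),(0,0,255),1); cv2.putText(im,f"{y*1000:.0f}",(c-12,20),0,.4,(0,0,255),1)
    for x in np.arange(-.15,.17,.05):
        r=int((xr[1]-x)*s); cv2.line(im,(0,r),(8,r),(0,0,255),1); cv2.putText(im,f"{x*1000:.0f}",(10,r+4),0,.4,(0,0,255),1)
    return im
E
python3 - <<'E'
from ortho import *
p=json.load(open("box.json"))
f=grab_frame("top"); cv2.imwrite("pics/or1.png",ortho(f,p,.104))
g=grab_frame("scene"); cv2.imwrite("pics/or2.png",ortho(g,p,.104))
E
```

```text
(no output)
```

View pics/or1.png

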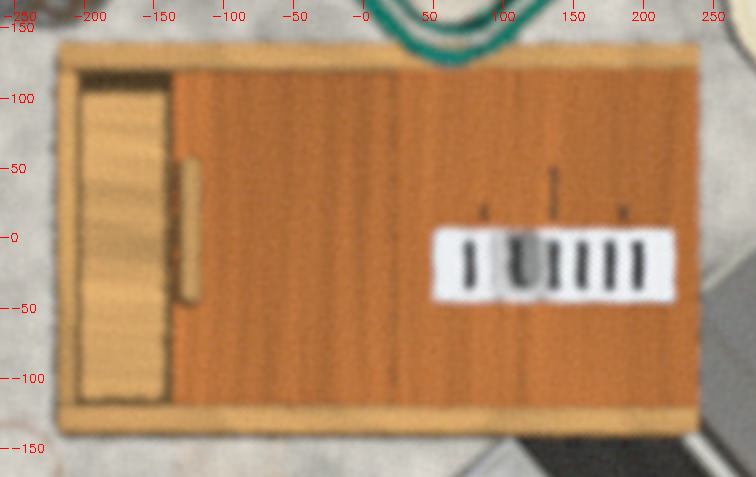

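View pics/or2.png

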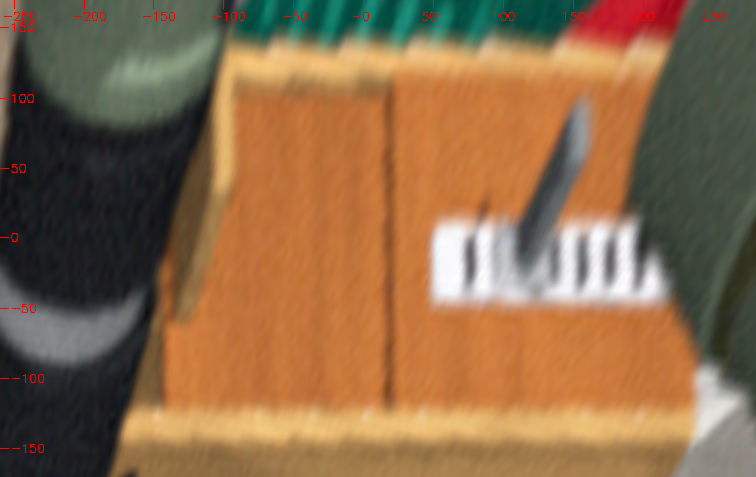

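```bash
cat >> h.py <<'E'
import json
BOX=json.load(open("box.json"))
def bw(x,y,z): return R.from_euler('z',BOX[2]).apply([x,y,z])+np.array([BOX[0],BOX[1],0])
def ori(psi):
    c,s=np.cos(psi),np.sin(psi)
    x=np.array([c,s,0]);z=np.array([0,0,-1.]);return R.from_matrix(np.c_[x,np.cross(z,x),z]).as_rotvec()
def best(pos,psi):
    q0=np.array(get_state()["q"]);o=[]
    for a in(psi,psi+np.pi):
        j=ik(pos,ori(a))
        if j is not None:o.append((abs(np.array(j)-q0).max(),abs(j[5]),ori(a)))
    o.sort(key=lambda t:t[0]+.3*t[1]); return o[0][2]
def st(tag=""):
    s=get_state();print(tag,"t",round(s["clock"],1),np.round(s["position"],3),"F",np.round(s["contact_force"],1),"gap",round(s["finger_gap"],3));return s
E
python3 - <<'E'
from h import *
a=BOX[2]
P=bw(0,-.168,.25)
o=best(P,a)
grab(40); movep(P,o); st()
move_l(bw(0,-.168,.118),.2); st()
print(move_l(bw(0,.02,.118),.08,until_force=12)); s=st()
print(R.from_euler('z',-a).apply(s["position"]-np.array([BOX[0],BOX[1],0])))
move_l(bw(0,-.03,.118),.1);move_l(bw(0,-.05,.30),.25)
let_go()
Q=[0.40,-0.33,.30]
movep(Q,best(Q,0)); 
f=grab_frame("top"); cv2.imwrite("pics/open.png",f["img"][100:320,140:460,::-1].repeat(2,0).repeat(2,1)); st()
E
```

```text
t 5.1 [0.587 0.053 0.25 ] F [-0.6 -0.3  0.4] gap -0.003
 t 5.9 [0.587 0.054 0.119] F [-0.   0.8  0.7] gap 0.002
True
 t 7.7 [0.481 0.178 0.118] F [ 1.2 -1.2  1.7] gap -0.0
[-0.00018676 -0.00527277  0.11799297]
 t 11.6 [ 0.401 -0.329  0.3  ] F [-0.5  0.3  0.7] gap 0.999
```

View pics/open.png

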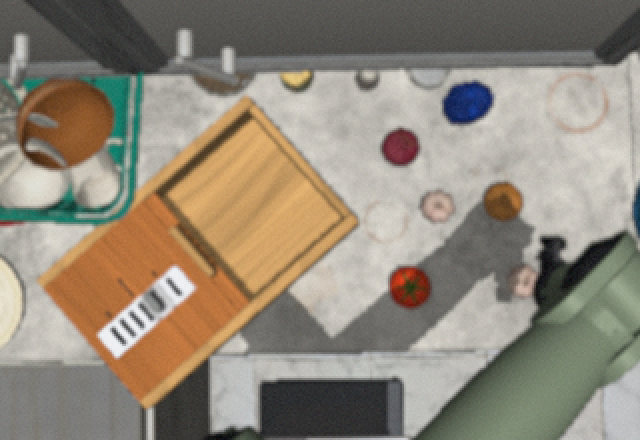

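```bash
cat >> h.py <<'E'
ZC=dict(onion_a_mid=.039,onion_b_mid=.0355,garlic_a_mid=.0295)
def inbox(P):
    l=R.from_euler('z',-BOX[2]).apply(P-np.array([BOX[0],BOX[1],0]));return abs(l[0])<.15 and -.23<l[1]<.25
def look(v=True):
    """list of (name, xyz, cam, score)"""
    out=[]
    for c in("top","scene"):
        f=grab_frame(c)
        for n in ZC:
            for fn in (tip_of,spot_in,silhouettes):
                for d in fn(c,n)[:5]:
                    P=atz(f,d["centre"],ZC[n])
                    if d["score"]<.3 or not(.3<P[0]<.72 and -.6<P[1]<.15) or inbox(P): continue
                    k=np.round(d["centre"]).astype(int);col=f["img"][k[1]-2:k[1]+3,k[0]-2:k[0]+3].reshape(-1,3).mean(0).astype(int)
                    out.append((n,P,c,d["score"]))
                    if v:print(c,fn.__name__,n,round(d["score"],2),np.round(P[:2],3),col)
    return out
E
python3 - <<'E'
from h import *
Q=[0.30,-0.5,.30]
movep(Q,best(Q,0)); 
look(); st()
f=grab_frame("top"); cv2.imwrite("pics/park.png",f["img"][100:320,240:560,::-1].repeat(2,0).repeat(2,1))
E
```

```text
top call onion_a_mid 0.67 [ 0.544 -0.318] [165 112  58]
top call onion_a_mid 0.85 [ 0.54  -0.318] [172 116  60]
top call onion_a_mid 0.66 [ 0.544 -0.317] [165 112  58]
top call onion_b_mid 0.56 [ 0.652 -0.148] [111  49  56]
top call onion_b_mid 0.76 [ 0.646 -0.145] [116  50  60]
top call onion_b_mid 0.71 [ 0.54  -0.196] [189 162 149]
top call onion_b_mid 0.3 [ 0.422 -0.357] [177 152 138]
top call onion_b_mid 0.74 [ 0.646 -0.145] [116  50  60]
top call garlic_a_mid 0.46 [ 0.416 -0.36 ] [175 150 137]
top call garlic_a_mid 0.67 [ 0.419 -0.355] [177 153 138]
top call garlic_a_mid 0.66 [ 0.421 -0.354] [179 156 141]
scene call onion_a_mid 0.64 [ 0.545 -0.318] [233 163  78]
scene call onion_a_mid 0.76 [ 0.543 -0.336] [226 154  74]
scene call onion_a_mid 0.58 [ 0.543 -0.338] [226 154  74]
scene call onion_b_mid 0.86 [ 0.642 -0.154] [154  46  67]
scene call onion_b_mid 0.55 [ 0.625 -0.171] [126  38  55]
scene call onion_b_mid 0.67 [ 0.622 -0.176] [115  35  50]
scene call garlic_a_mid 0.95 [ 0.409 -0.349] [219 197 187]
scene call garlic_a_mid 0.89 [ 0.412 -0.359] [239 221 213]
scene call garlic_a_mid 0.84 [ 0.402 -0.368] [186 163 154]
 t 13.4 [ 0.3 -0.5  0.3] F [ 0.2 -0.1  0.3] gap 1.003
```

View pics/park.png

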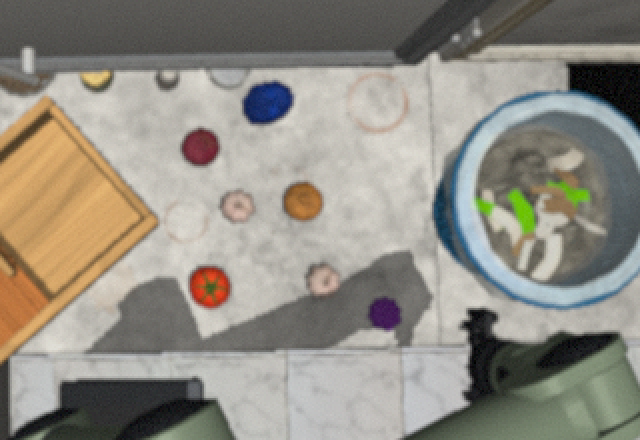

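```bash
cat >> h.py <<'E'
def pick(xy,psi,tz,tag=""):
    P=[xy[0],xy[1],.2]
    movep(P,best(P,psi))
    move_l([xy[0],xy[1],tz],.2)
    s=st(tag+" down")
    grab(50); s=st(tag+" grabbed")
    if s["finger_gap"]<.4: let_go(); move_l(P,.2); return False
    move_l(P,.2); s=st(tag+" lifted")
    return s["finger_gap"]>.4
def place(bx,by,tz=.02,tag=""):
    P=bw(bx,by,.21); movep(P,best(P,BOX[2])); s=st(tag+" over")
    if s["finger_gap"]<.4: return False
    f=move_l(bw(bx,by,tz),.2,until_force=15); s=st(tag+(" contact" if f else " low"))
    let_go(); move_l(P,.25); return True
E
python3 - <<'E'
from h import *
ok=pick((.419,-.356),np.radians(-35),.006,"g1")
if ok: print(place(.055,-.055,tag="g1"))
f=grab_frame("top"); cv2.imwrite("pics/g1.png",f["img"][100:320,140:460,::-1].repeat(2,0).repeat(2,1)); 
E
```

```text
g1 down t 15.5 [ 0.42  -0.357  0.007] F [-0.5 -0.4  0.8] gap 0.997
g1 grabbed t 15.9 [ 0.42  -0.357  0.008] F [-0.9  1.   8.5] gap 0.63
g1 lifted t 17.0 [ 0.418 -0.355  0.199] F [ 0.3 -0.4 -1.2] gap 0.632
g1 over t 19.0 [0.555 0.175 0.21 ] F [ 0.5 -0.8 -0.5] gap 0.635
g1 low t 20.1 [0.556 0.176 0.021] F [ 0.2 -0.3 -0. ] gap 0.63
True
```

View pics/g1.png

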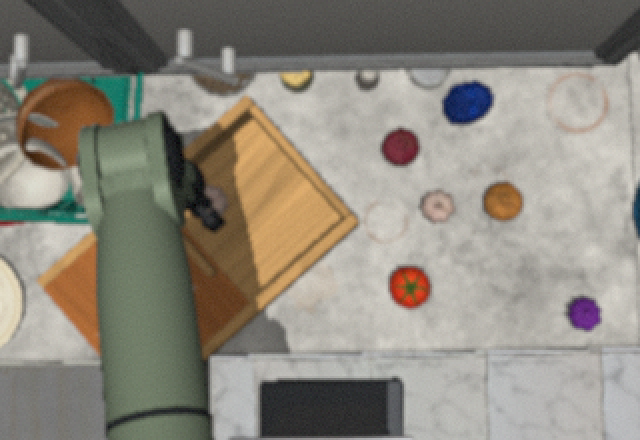

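```bash
cat >> h.py <<'E'
def where(n,near,r=.09):
    f=grab_frame("top");c=[]
    for m in (n,"garlic_a_mid","onion_b_mid","onion_a_mid"):
      for d in silhouettes("top",m)[:6]:
        P=atz(f,d["centre"],ZC[n]-.0)
        e=np.hypot(*(P[:2]-near))
        if e<r: c.append((m!=n,e,P[:2]))
    c.sort(key=lambda t:t[:2]); print(n,[x[2].round(3).tolist() for x in c[:4]])
    return c[0][2] if c else None
E
python3 - <<'E'
from h import *
w=where("garlic_a_mid",(.54,-.196),.05)
if w is None: w=atz(grab_frame("top"),(358.8,202.3),.0295)[:2]; print(w)
ok=pick(w,np.radians(60),.006,"g2")
if ok: print(place(-.055,-.055,tag="g2"))
print(where("onion_b_mid",(.645,-.146)),where("onion_a_mid",(.545,-.318)))
f=grab_frame("top"); cv2.imwrite("pics/g2.png",f["img"][100:320,140:460,::-1].repeat(2,0).repeat(2,1)); 
E
```

```text
garlic_a_mid []
[ 0.54396732 -0.20965888]
g2 down t 24.3 [ 0.545 -0.21   0.007] F [-0.3  0.1 -0. ] gap 1.001
g2 grabbed t 24.7 [ 0.545 -0.21   0.008] F [-2.1  0.1  7.9] gap 0.636
g2 lifted t 25.8 [ 0.543 -0.209  0.199] F [-0.5  0.3 -0.2] gap 0.634
g2 over t 27.1 [0.472 0.104 0.21 ] F [ 0.1  0.3 -0.6] gap 0.632
g2 low t 28.2 [0.472 0.104 0.02 ] F [ 0.2  1.1 -1. ] gap 0.637
True
onion_b_mid [[0.65, -0.15], [0.65, -0.15]]
onion_a_mid [[0.51, -0.318], [0.51, -0.318]]
[ 0.65049132 -0.15009369] [ 0.51017076 -0.31763991]
```

View pics/g2.png

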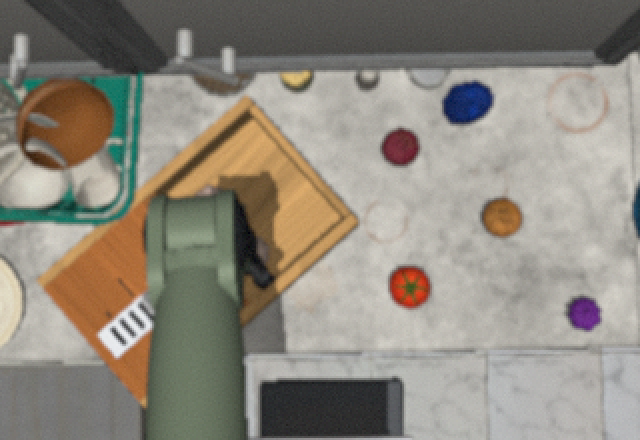

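```bash
python3 - <<'E'
from h import *
w=where("onion_b_mid",(.645,-.148))
ok=pick(w,np.radians(40),.012,"ob")
if ok: print(place(.055,-.150,tag="ob"))
w=where("onion_a_mid",(.51,-.318))
f=grab_frame("top"); cv2.imwrite("pics/ob.png",f["img"][100:320,140:460,::-1].repeat(2,0).repeat(2,1)); 
f=grab_frame("scene"); cv2.imwrite("pics/ob_s.png",f["img"][130:340,160:460,::-1].repeat(2,0).repeat(2,1)); 
E
```

```text
onion_b_mid []Traceback (most recent call last):
  File "<stdin>", line 3, in <module>
  File "h.py", line 47, in pick
    P=[xy[0],xy[1],.2]
       ~~^^^
TypeError: 'NoneType' object is not subscriptable
```

Detector missed once; retry.

```bash
python3 - <<'E'
from h import *
for _ in range(4):
    w=where("onion_b_mid",(.645,-.148))
    if w is not None: break
ok=pick(w,np.radians(40),.012,"ob")
if ok: print(place(.055,-.150,tag="ob"))
w=where("onion_a_mid",(.51,-.318))
f=grab_frame("top"); cv2.imwrite("pics/ob.png",f["img"][100:320,140:460,::-1].repeat(2,0).repeat(2,1)); 
f=grab_frame("scene"); cv2.imwrite("pics/ob_s.png",f["img"][130:340,160:460,::-1].repeat(2,0).repeat(2,1)); 
E
```

```text
onion_b_mid [[0.655, -0.144], [0.655, -0.144]]
ob down t 32.8 [ 0.656 -0.144  0.013] F [-0.6 -0.1  0.1] gap 0.997
ob grabbed t 33.2 [ 0.656 -0.145  0.014] F [-2.1 -0.9  7.9] gap 0.719
ob lifted t 34.3 [ 0.654 -0.144  0.199] F [-0.3 -0.6 -1.6] gap 0.717
ob over t 35.2 [0.617 0.103 0.21 ] F [ 0.4  1.  -1.4] gap 0.713
ob contact t 36.1 [0.615 0.102 0.021] F [1.4 0.3 0.6] gap 0.714
True
onion_a_mid [[0.508, -0.311], [0.508, -0.311]]
```

View pics/ob.png

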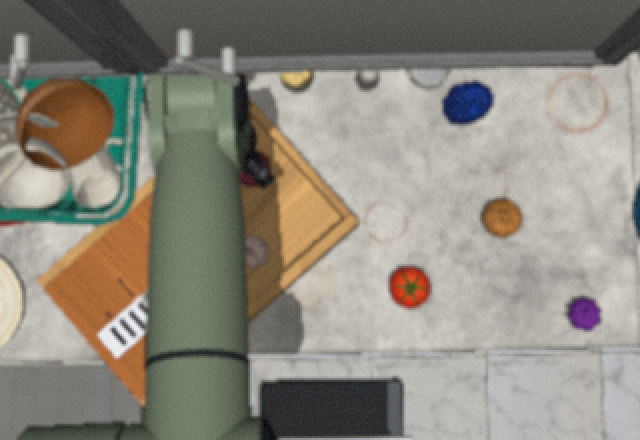

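View pics/ob_s.png

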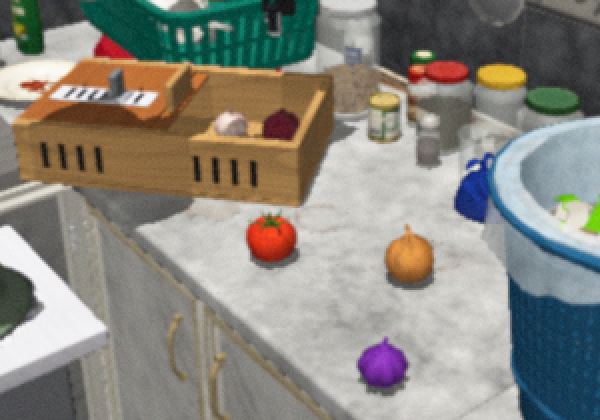

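```bash
python3 - <<'E'
from h import *
ok=pick((.508,-.315),np.radians(90),.012,"oa")
if ok: print(place(-.055,-.150,tag="oa"))
Q=[0.45,-0.25,.30]
movep(Q,best(Q,0)); st()
f=grab_frame("top"); cv2.imwrite("pics/oa.png",f["img"][100:320,140:460,::-1].repeat(2,0).repeat(2,1)); 
f=grab_frame("scene"); cv2.imwrite("pics/oa_s.png",f["img"][130:340,160:460,::-1].repeat(2,0).repeat(2,1)); 
E
```

```text
oa down t 40.5 [ 0.509 -0.315  0.013] F [-0.4  0.1  0. ] gap 1.002
oa grabbed t 40.8 [ 0.509 -0.316  0.014] F [-1.9  0.9  8.5] gap 0.735
oa lifted t 41.9 [ 0.507 -0.314  0.199] F [-0.2 -0.1 -2.1] gap 0.732
oa over t 43.2 [0.533 0.032 0.21 ] F [ 0.1  0.2 -1.3] gap 0.726
oa contact t 44.1 [0.535 0.033 0.022] F [1.1 1.2 0.5] gap 0.729
True
 t 46.6 [ 0.45  -0.249  0.299] F [0.4 0.8 0.8] gap 1.0
```

View pics/oa.png

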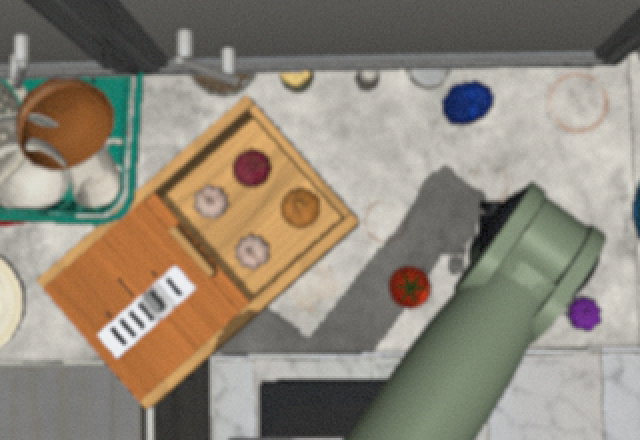

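View pics/oa_s.png

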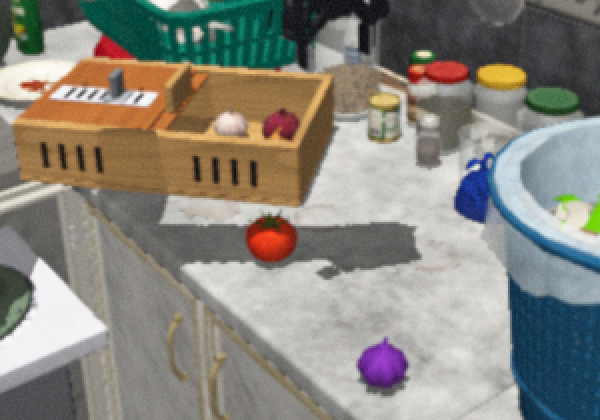

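```bash
python3 - <<'E'
from h import *
a=BOX[2]
P=bw(0,.046,.25); o=best(P,a)
grab(40); movep(P,o)
move_l(bw(0,.046,.119),.15,until_force=10); st()
print(move_l(bw(0,-.21,.119),.08,until_force=18)); s=st()
print(R.from_euler('z',-a).apply(s["position"]-np.array([BOX[0],BOX[1],0])))
move_l(bw(0,-.15,.119),.1);move_l(bw(0,-.12,.28),.25)
Q=[0.45,-0.25,.30]
movep(Q,best(Q,0)); st()
f=grab_frame("top"); 
cv2.imwrite("pics/cl.png",ortho(f,BOX,.104)) if 0 else None
from ortho import ortho
cv2.imwrite("pics/cl.png",ortho(f,BOX,.104))
cv2.imwrite("pics/cl2.png",ortho(f,BOX,.147))
E
```

```text
t 50.2 [0.448 0.217 0.12 ] F [ 0.1 -0.5 -0.7] gap 0.003
True
 t 52.6 [0.59  0.049 0.118] F [-0.6 -0.7  0.6] gap -0.001
[-0.00051253 -0.17406573  0.118356  ]
 t 55.1 [ 0.45  -0.249  0.3  ] F [ 1.1 -0.3 -0.6] gap -0.002
```

View pics/cl.png

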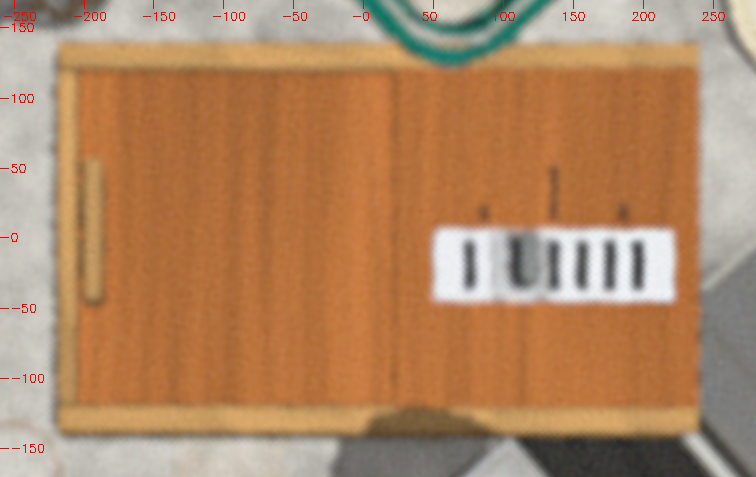

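View pics/cl2.png

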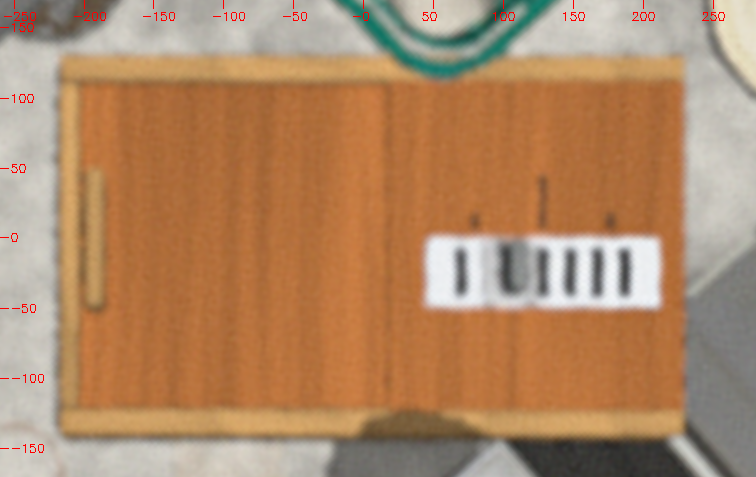

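```bash
python3 - <<'E'
from h import *
from ortho import ortho
a=BOX[2]+np.pi/2
let_go()
P=bw(-.02,.111,.25); o=best(P,a)
movep(P,o)
print(move_l(bw(-.02,.111,.117),.15,until_force=10)); st()
grab(25); st()
move_l(bw(-.02,.135,.117),.05); s=st()
print(R.from_euler('z',-BOX[2]).apply(s["position"]-np.array([BOX[0],BOX[1],0])))
let_go(); sleep(.2); st(); move_l(bw(-.02,.135,.25),.15)
Q=[0.45,-0.25,.30]
movep(Q,best(Q,0)); st()
f=grab_frame("top"); 
cv2.imwrite("pics/v.png",ortho(f,BOX,.107,(-.08,.08),(.02,.25),3300))
g=grab_frame("scene");cv2.imwrite("pics/v_s.png",cv2.resize(g["img"][140:250,150:350,::-1],None,fx=4,fy=4,interpolation=2))
E
```

```text
False
 t 58.8 [0.391 0.254 0.118] F [-0.3  0.2 -0.6] gap 0.999
 t 59.5 [0.39  0.254 0.117] F [-0.4  0.2  2.1] gap 0.159
 t 60.1 [0.374 0.273 0.117] F [-2.   0.3  5.9] gap 0.16
[-0.01991337  0.13616928  0.11717942]
 t 61.0 [0.375 0.272 0.117] F [ 0.4 -0.4  0. ] gap 1.001
 t 64.0 [ 0.45  -0.249  0.3  ] F [ 0.6  0.2 -0.4] gap 1.003
```

View pics/v.png

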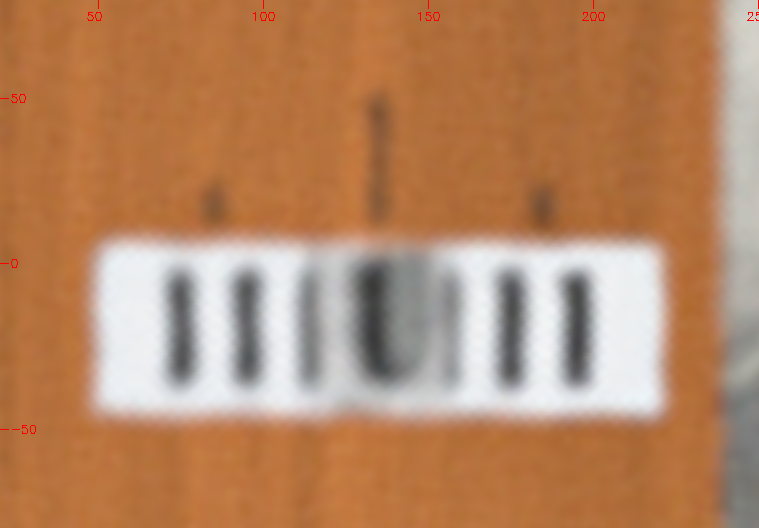

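View pics/v_s.png

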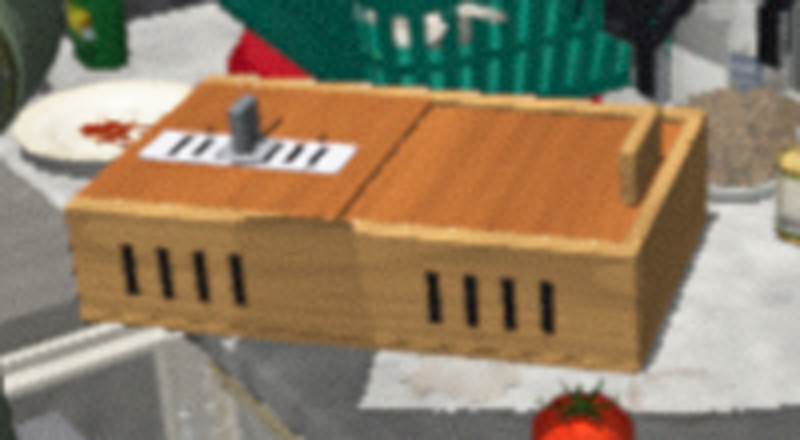

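```bash
python3 - <<'E'
from h import *
from ortho import ortho
f=grab_frame("top")
a=ortho(f,BOX,.150,(-.06,.06),(.02,.25),3300)
# wireframe of tab at y=.135
b=cv2.resize(f["img"][200:290,150:250,::-1],None,fx=8,fy=6.0,interpolation=2)
for y,col in((.1345,(0,255,0)),):
  for z in(.107,.150):
    q=proj(f,[bw(-.02+i*.018,y+j*.007,z) for i,j in((1,1),(1,-1),(-1,-1),(-1,1))])
    q=((q-[150,200]+.5)*[8,6]).astype(np.int32); cv2.polylines(b,[q],True,col,1)
cv2.imwrite("pics/v2.png",a);cv2.imwrite("pics/v3.png",b)
f=grab_frame("top"); cv2.imwrite("pics/fin.png",f["img"][100:320,140:560,::-1].repeat(1,0))
E
```

View pics/v2.png

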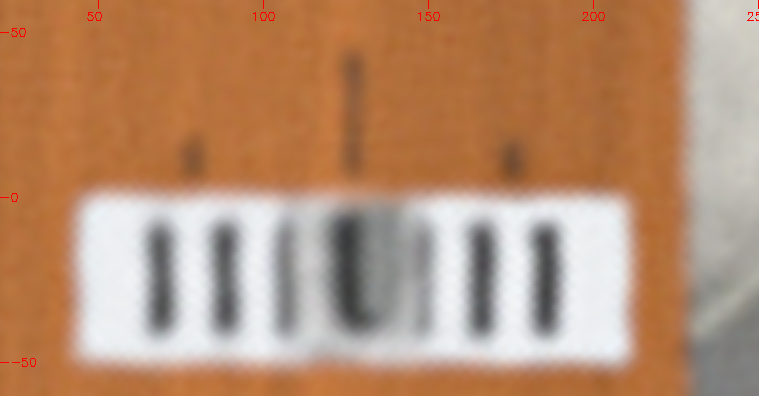

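View pics/v3.png

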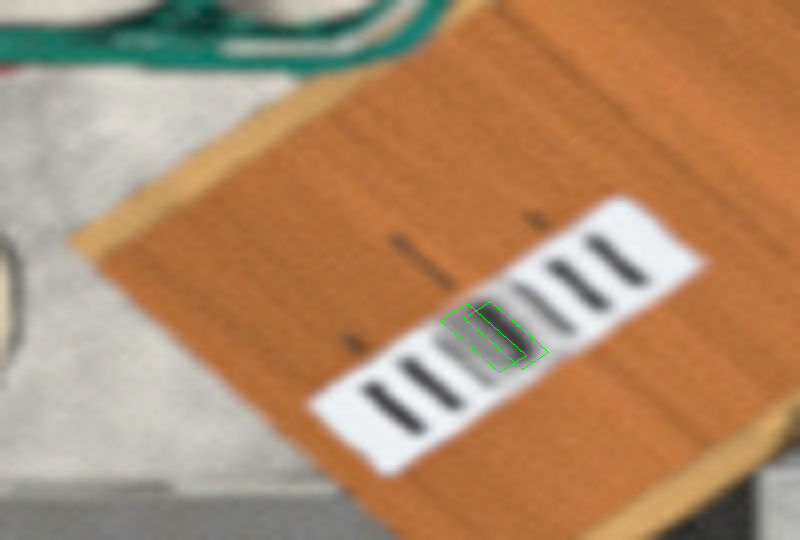

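View pics/fin.png

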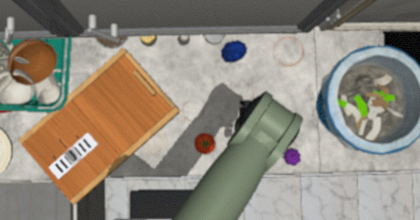

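```bash
python3 - <<'E'
from h import *
st(); sign_off()
E
```

```text
t 64.2 [ 0.45  -0.249  0.3  ] F [ 0.4 -0.1  1.3] gap 0.998
the job is handed in; nothing more can be done
```

The job is done and handed in at about 64 s of the 208 s allowed. The sign-off reports no verdict.

- **Hatch open:** I pushed it along until it hit its stop, and a picture showed the mouth fully clear.
- **Vegetables:** I placed both garlic bulbs, the red onion and the brown onion one by one. A picture before closing showed all four in the box. The brown onion had been knocked about 4 cm aside partway through, so I found it again before picking it. No grip slipped.
- **Hatch closed:** I pushed it against the frame. The push distances agree with the full 205 mm of travel, and the picture shows no gap.
- **Vent tab:** I gripped it and slid it to the long middle mark. My last pictures put its centre within about 1 mm of the mark.
- **Left alone:** I never went for the tomato, salt shaker, tin or purple look-alike. The tomato and the purple one look unmoved in the last top view. The salt and tin look unmoved too, but I compared them only by eye.

**Detector misses:** The detectors missed the second garlic bulb and, once, the red onion. I took the bulb's position from the picture by hand and repeated the onion search.

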